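# Load a teak sample tile under the hold-down clip of a carving board

## Robot

A 7-joint arm with a two-finger parallel gripper is mounted at the origin on the work surface. World frame = base frame: x ahead of the robot, y to its left, z up, the work surface at z = 0. Lengths are in m, angles in rad, forces in N, time in s.
With the tool pointing down it reaches from about 0.4 to 0.875 m from the base axis. Payload 19.3 kg.
Tool frame: the origin (TCP) lies between the finger pads; the fingertips stand 17 mm ahead of it and the grasp point (between the pads) lies 2 mm behind it (bot.finger_overhang is the distance from the TCP to the fingertips, in m); z points along the fingers, y is the line along which they close (so a half turn about z gives the same grasp; the last joint's range is limited). The gripper opens to 85 mm and grips with 20 to 120 N. Pads are 22 mm wide; open, the fingers measure 114 mm over their backs; the gripper's body (76 mm by 85 mm) begins 54 mm behind the grasp point. The pads swing forward as they close: fully open they stand 13 mm farther back than shut.
Start: joints at [1.096, 0.521, -0.036, 1.599, 0.021, 1.021, -0.113], TCP at [0.246, -0.574, 0.248] pointing down, gripper open.
Joint ranges: [-2.91, 2.91], [-0.3, 2.13], [-1.5, 1.42], [0.17, 2.43], [-1.26, 4.41], [0.16, 1.93], [-2.52, 2.52]. Speed limits (rad/s): [1.89, 1.89, 2.39, 2.39, 3.01, 3.01, 3.01].

## Interface

Orientations are given as [roll, pitch, yaw] about the fixed x, y, z axes, in that order (R = Rz(yaw) Ry(pitch) Rx(roll)).
In Python, from workcell import observe, grab_frame, bot gives the robot as it stands.
- The arm moves only by the shell command python3 -m crank 'ROWS' [FORCE]. ROWS is a JSON object of lists of equal length, an entry for each row: "linear": the shift along the world's x, y, z each as a share of 0.25 m, from -1 to 1, a list of three; "delta_rot": the turn, a rotation vector about the world's x, y, z each as a share of 30 degrees, from -1 to 1, a list of three; "fingers": the opening, from -1 (shut) to 1 (fully open). In form: {"linear": [[dx, dy, dz], ...], "delta_rot": [[rx, ry, rz], ...], "fingers": [fingers, ...]}. A call has 1 to 5 rows; each row is the pose to reach, as a shift and turn from the pose commanded when the call began; what a row does not reach only later rows make up. A row lasts 1/10 s, in which the tool goes at most 50 mm and 8.59 degrees, less where a joint would pass 70% of its speed; a pose out of reach is approached as far as the arm can. A call with a number of a shift or a turn outside -1 to 1 is refused whole. A call with a gripper value outside its range is refused whole. The fingers move at their own pace and stop on an object; FORCE is the grip in N (left out, the last holds). Time passes only in rows, so rows that repeat a pose let the fingers close. It gives the time, the measured TCP pose, the force, the opening and the grip force at its end, in the units of the state.
- observe(): the state, without advancing time (a new reading comes with each control period).
- grab_frame(name): name is "scene" or "top"; returns a dict with "image" (420x560x3 uint8, red, green, blue), "mtx" (3x3 intrinsics, pixels), "k1" (the pictures are not rectified: a ray, as slopes to the right and down, at radius r is drawn at 1 + k1 r^2 times it, then the intrinsics apply), "xyz" and "orientation" of the camera in the world. Camera axes: x right, y down, z forward; pixel columns grow to the right and rows downward; lengths in m; the calibration is good to about 2 mm. A picture is of the moment at which its call begins. There is no depth.
- bot.job_done(): hands the job in; it is judged then, once.
The state is a dict: "clock": time; "qpos": joint angles; "qd": joint speeds; "joint_efforts": joint torques, N m; "position": TCP position; "tool_rot": TCP orientation; "force": force on the tool from outside, world axes, zero at the start; "moment": the same for the moment, N m; "grip_width": finger opening in m; "finger_force": force on a finger pad.
Only numpy, scipy, OpenCV 4.12 (cv2) and the standard library are available. Lean on these libraries where they do the work, as an engineer would, in place of code of your own. Each camera call takes 0.05 s, during which the arm holds its last target. There are 200 camera calls.

## Task

Load the teak tile into the carving board: with one fingertip press down the long thumb bar of the board's spring clip so that its jaw lifts, and keep it down while the other fingertip pushes the tile along the channel and beneath the jaw until it is fully home against the end stop. Then let the clip up so that its jaw holds the tile, and move clear. Only slide the tile, never lift it, and leave the other things on the bench where they are.

Things in the scene. Friction and masses are not known exactly. Their poses are not given: they have to be found in the camera images.
- board: Light wooden carving board fixed to the bench. Origin on the bench surface under its channel's centre line, level with the jaw's entry end; x along the channel toward the end stop, y toward the clip. Spans x -100 to +60, y -42 to +80 mm. Channel floor 20 mm above the bench, 50 mm wide (y -25 to +25), open at the -x end, between rails that stand 6 mm above the floor.
- tile: Loose flat teak tile with a carved flower, 50 mm along the channel (x), 46 mm wide (y), 10 mm thick, about 40 g. Starts flat on the channel's floor, short of the jaw, with 2 mm play to each rail. Origin at the centre of its underside; axes like the board's. Fully home, its leading edge is on the end stop: origin at board x = +15 mm.
- clip (a joint): Spring clip's angle, rad. 0: at rest, jaw 1 mm above the empty floor, blocking the tile. 0.62: thumb bar pressed to its hard stop, jaw 15 mm above the floor. The tile passes from 0.43 up; closed on the tile it reads 0.39. Turns about an axis along x at board y +32, z +32 mm (10 mm barrel, x -73 to +39). At mid bar 3 N starts it, 8 N reaches the stop; it closes again when let go.
- print_block: Bystander: dark carved printing block 80 x 60 x 30 mm with a round knob on top (60 mm high in all), loose. Origin at the centre of its underside.
- striker: Bystander: wooden striking baton lying on the bench, 220 mm long (handle to -x, its x from -100 to +120 mm), 38 mm wide, 30 mm high, loose. Origin on the bench under its centre line.
- chisel: Bystander: carving chisel lying on the bench, 160 mm long (its x from -88 to +73 mm), 12 mm high, loose. Origin on its underside at the ferrule.
- tin: Bystander: open metal tin, 66 mm across, 70 mm high, standing upright, loose. Origin at the centre of its underside.
- stop_face (a point): Middle of the end stop's face at the +x end of the channel, at the floor (board x +40, y 0, z 20 mm). The stop is a wooden bar across the channel, 10 mm above its floor.
- thumb_bar (a point): The clip's steel thumb bar, 106 mm long (board x -70 to +36), 26 mm wide, 2.5 mm thick, outside the barrel. At rest it slopes up outwards at 0.62 rad (outer edge 48 mm above the bench). Pressed to its stop it is level: upper face 24 mm above the bench, 4 mm above the channel floor, board y +44 to +70 mm. A fingertip can slide along it. Point: middle of its upper face.
- jaw (a point): The clip's jaw: a narrow steel plate with a rounded lip, 36 mm long (board x 0 to +36 mm), which reaches from the barrel over the channel's edge to board y = +10 mm. Point: middle of the lip's underside, 21 mm above the bench at rest.
Not all that is in view belongs to the job. What is shaped like the tile but orange or pink is not meant. Several things have the shape of the board; the one meant has the colours described above.

How it is judged:
On the way, in this order (a step that is already met when the one before it is completed fails the run):
1. a fingertip holds the thumb bar down, the jaw lifted, before the tile is beneath the jaw (contact force between the fingers and clip above 0.5 N and value of joint clip above 0.4 rad and x of tile in the frame of board below -0.022 m), for 0.1 s.
2. with the bar still held down, the tile has been pushed home against the end stop (within 3 mm) (contact force between the fingers and clip above 0.5 N and value of joint clip above 0.4 rad and x of tile in the frame of board above 0.012 m), for 0.1 s.
At the end, for the whole second after the job is handed in: The tile lies flat and at rest in the channel, its leading edge within 3 mm of the end stop, the clip is let up and its jaw presses on the tile (more than 2 N, clip angle 0.33 to 0.45 rad), and the bystanders are within 15 mm of where they were (x of tile in the frame of board between 0.012 and 0.018 m and y of tile in the frame of board between -0.004 and 0.004 m and z of tile in the frame of board between 0.018 and 0.022 m and angle between the x axis of tile and the x axis of board, either way round below 0.1 rad and angle between tile's own z axis and vertical below 0.05 rad and value of joint clip between 0.33 and 0.45 rad and contact force between clip and tile above 2 N and linear speed of tile below 0.01 m/s and distance of each of print_block, striker, chisel, tin from where it was at the start of the episode below 0.015 m); the robot touches nothing.
It fails at once if the tile is lifted (more than 6 mm off the channel's floor) or tipped (z of tile in the frame of board above 0.026 m or angle between tile's own z axis and vertical above 0.2 rad).
It fails at once if the clip is let up (or the tile forced in) while the tile is only part of the way beneath the jaw (x of tile in the frame of board between -0.015 and 0.009 m and value of joint clip below 0.33 rad).
It fails at once if a bystander is moved more than 15 mm (distance of any of print_block, striker, chisel, tin from where it was at the start of the episode above 0.015 m).
It also fails if it takes over 48 s, if anything falls off the work surface, if the arm or the gripper's body presses on something with over 40 N, if the wrist force passes 120 N, or if a joint passes its speed limit or range.

## Working session

There is one attempt and no reset: what is moved stays moved. The work goes in short steps, Python scripts to look and compute and a shell command to move; the robot and the scene stay as the last step left them, time stands still between calls to the robot, and variables do not carry over. Pictures are saved under pics/ and viewed, at most 10 in all, crops included, and the job is handed in when it is done.

```bash
ls; mkdir -p pics
python3 - <<'E'
from workcell import observe, grab_frame, bot
import cv2
for n in("scene","top"):
    f=grab_frame(n); cv2.imwrite(f"pics/{n}0.png",f["image"][:,:,::-1]); print(n,f["mtx"],f["k1"],f["xyz"],f["orientation"])
print(observe(), bot.finger_overhang)
E
```

```text
pics
scene [[540.39414694   0.         281.1838125 ]
 [  0.         540.39414694 212.53773688]
 [  0.           0.           1.        ]] -0.11071086084024842 [1.00481253 0.57932105 0.86463658] [-2.46443667 -0.00445534  2.35175653]
top [[411.11182046   0.         281.10835467]
 [  0.         411.11182046 215.21350379]
 [  0.           0.           1.        ]] -0.04120564793106232 [0.43140515 0.09354144 0.87383285] [-2.98379457e+00  1.76887404e-03 -1.55188261e+00]
{'clock': 0.1, 'qpos': array([ 1.0957816 ,  0.52194014, -0.03635866,  1.59992683,  0.02121036,
        1.0210914 , -0.11280028]), 'qd': array([ 0.00066514, -0.00334425, -0.00022833, -0.00121327,  0.00081474,
        0.00140783, -0.00018191]), 'joint_efforts': array([ 3.98122764e-03, -9.28485417e+01,  1.98429063e+00, -3.70533729e+01,
        1.82083767e-02,  5.29963771e-03,  1.26829245e-04]), 'position': array([ 0.24603379, -0.57424209,  0.24780047]), 'tool_rot': array([-3.14061412e+00,  6.08420607e-05,  4.04835553e-01]), 'force': array([ 0.84818644,  0.49795326, -0.08525079]), 'moment': array([ 0.01028965, -0.00859695,  0.02982318]), 'finger_force': 0.0, 'grip_width': 0.08543038195618445} 0.017
```

View pics/top0.png

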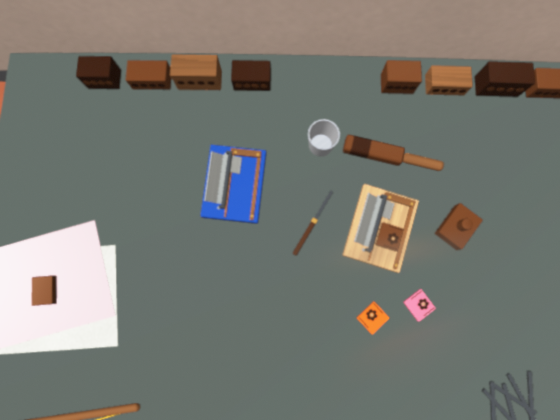

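View pics/scene0.png

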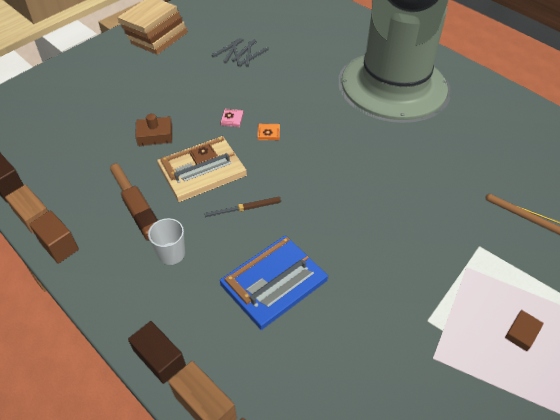

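The top view shows the light wooden board at about (382,228) with a teak tile in its channel at (390,237). The other candidates are the blue board at (234,184) and the orange (373,318) and pink (420,305) tiles. Only the wooden board and the teak tile fit the description. I'll enlarge the crop to confirm.

Run:
```python
import cv2,numpy as np
a=cv2.imread("pics/top0.png")[175:280,335:425]; b=cv2.imread("pics/scene0.png")[130:205,150:255]
a=cv2.resize(a,None,fx=5.5,fy=5.5,interpolation=cv2.INTER_CUBIC); cv2.imwrite("pics/c1.png",a); print(a.shape)
```

```text
(578, 495, 3)
```

View pics/c1.png

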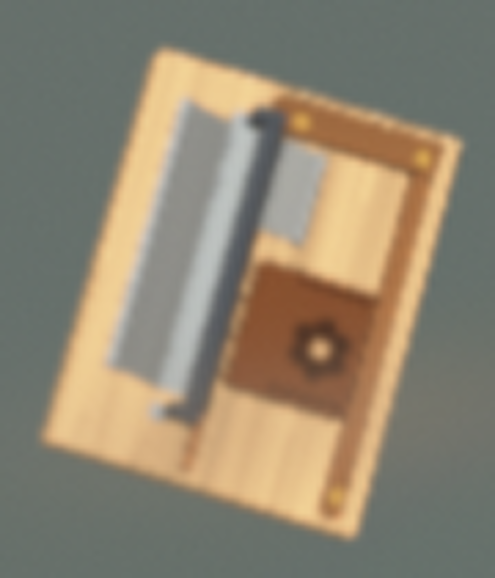

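The crop confirms it: light wooden board, teak tile with a flower, and the tile short of the jaw. In crop pixels the board's corners are (163,48), (462,140), (355,538) and (43,440), and the tile's flower is at (320,348).

```bash
cat > h.py <<'E'
import numpy as np, cv2
from scipy.spatial.transform import Rotation as R
from scipy.optimize import least_squares
def K(f): return np.array(f["mtx"]),np.array([f["k1"],0,0,0,0.])
def proj(f,P):
    Rc=R.from_euler("xyz",f["orientation"]).as_matrix(); 
    return cv2.projectPoints(np.atleast_2d(P).astype(float),cv2.Rodrigues(Rc.T)[0],-Rc.T@np.array(f["xyz"]),*K(f))[0][:,0]
def unproj(f,px,z):
    Rc=R.from_euler("xyz",f["orientation"]).as_matrix(); c=np.array(f["xyz"])
    n=cv2.undistortPoints(np.array(px,float).reshape(-1,1,2),*K(f))[:,0]
    d=np.c_[n,np.ones(len(n))]@Rc.T
    return c+d*((z-c[2])/d[:,2])[:,None]
def b2w(p,P):
    P=np.atleast_2d(P); c,s=np.cos(p[2]),np.sin(p[2])
    return np.c_[p[0]+c*P[:,0]-s*P[:,1],p[1]+s*P[:,0]+c*P[:,1],P[:,2]]
E
python3 - <<'E'
from h import *
from workcell import grab_frame
o=np.array([335,175]); f=grab_frame("top"); s=grab_frame("scene")
px=np.array([[163,48],[462,140],[355,538],[43,440]])/5.5+o-0.4
B=np.array([[60,80,20],[60,-42,20],[-100,-42,20],[-100,80,20]])/1e3
r=least_squares(lambda p:(proj(f,b2w(p,B))-px).ravel(),[.4,-.15,0]); p=r.x; print("board",p,r.fun.round(2))
w=unproj(f,px,.02); print([np.linalg.norm(w[i]-w[i-1]).round(4) for i in range(4)])
t=unproj(f,np.array([[262,262],[380,298],[345,418],[225,382],[320,348]])/5.5+o-.4,.03)
c,sn=np.cos(p[2]),np.sin(p[2]); d=t[:,:2]-p[:2]; print("tile in board",np.c_[d@[c,sn],d@[-sn,c]].round(4))
im=s["image"][:,:,::-1].copy()
Q=np.vstack([B,np.array([[-70,65,47],[36,65,47],[40,0,20],[0,10,21]])/1e3])
big=cv2.resize(im[120:210,145:260],None,fx=6,fy=6,interpolation=cv2.INTER_CUBIC)
for q in proj(s,b2w(p,Q)): cv2.circle(big,tuple(int(v) for v in (q-[145,120]+.5)*6),4,(0,0,255),-1)
cv2.imwrite("pics/c2.png",big)
np.save("board.npy",p)
# bystanders, rough
for n,u in dict(block=(460,227),striker=(375,150),chisel=(314,220),tin=(323,138)).items(): print(n,unproj(f,[u],.02)[0].round(3))
E
```

```text
board [ 0.55962197 -0.13682368 -0.29208046] [-0.4  -0.35  0.26  0.13 -0.04  0.2   0.18  0.01]
[np.float64(0.1596), np.float64(0.1204), np.float64(0.1597), np.float64(0.1223)]
tile in board [[-0.0116  0.0217]
 [-0.0111 -0.0246]
 [-0.0588 -0.0239]
 [-0.0596  0.0227]
 [-0.0363 -0.008 ]]
block [ 0.549 -0.28   0.02 ]
striker [ 0.714 -0.103  0.02 ]
chisel [0.558 0.028 0.02 ]
tin [0.739 0.01  0.02 ]
```

View pics/c2.png

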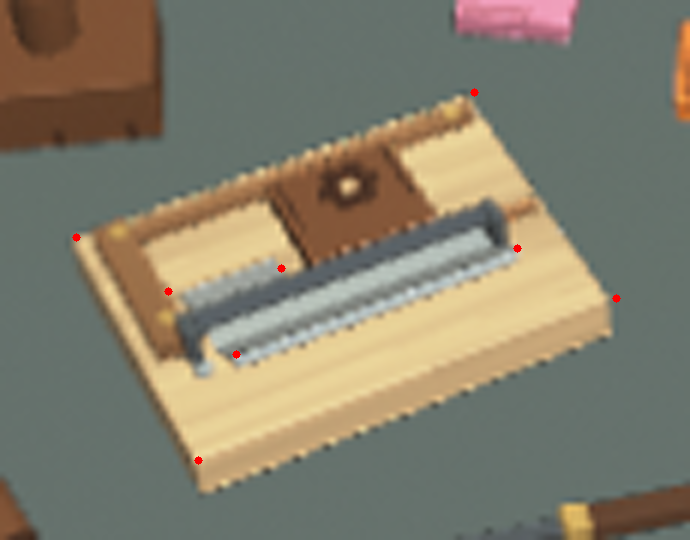

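Every size checks out: the board sides measure 160 × 121 mm, and the tile centre is at board x ≈ -35, y ≈ -1 mm. My plan is to turn the tool so the finger line sits 20° off board y, with finger A at mid bar and finger B behind the tile. That means yaw +120° in total and a TCP target of board (-67, 27), which is world (0.503, -0.092).

```bash
python3 -m crank '{"linear":[[0.05,0.1,0],[0.1,0.19,0],[0.15,0.29,0],[0.2,0.39,0],[0.257,0.483,0]],"delta_rot":[[0,0,0.2],[0,0,0.4],[0,0,0.6],[0,0,0.8],[0,0,1]],"fingers":[0.165,0.165,0.165,0.165,0.165]}'
python3 -m crank '{"linear":[[0.05,0.1,0],[0.1,0.19,0],[0.15,0.29,0],[0.2,0.39,0],[0.257,0.483,0]],"delta_rot":[[0,0,0.2],[0,0,0.4],[0,0,0.6],[0,0,0.8],[0,0,1]],"fingers":[0.165,0.165,0.165,0.165,0.165]}'
python3 -m crank '{"linear":[[0.05,0.1,0],[0.1,0.19,0],[0.15,0.29,0],[0.2,0.39,0],[0.257,0.483,0]],"delta_rot":[[0,0,0.2],[0,0,0.4],[0,0,0.6],[0,0,0.8],[0,0,1]],"fingers":[0.165,0.165,0.165,0.165,0.165]}'
python3 -m crank '{"linear":[[0.05,0.1,0],[0.1,0.19,0],[0.15,0.29,0],[0.2,0.39,0],[0.257,0.483,0]],"delta_rot":[[0,0,0.2],[0,0,0.4],[0,0,0.6],[0,0,0.8],[0,0,1]],"fingers":[0.165,0.165,0.165,0.165,0.165]}'
python3 -m crank '{"linear":[[0,0,0],[0,0,0]],"delta_rot":[[0,0,0],[0,0,0]],"fingers":[0.165,0.165]}'
```

```text
clock: 0.7
position: [0.3105, -0.4526, 0.2483]
tool_rot: [-3.141, 0.0, 0.932]
force: [0.8, -0.7, -0.3]
grip_width: 0.0499
finger_force: 0.0
clock: 1.2
position: [0.3748, -0.3319, 0.2483]
tool_rot: [-3.141, 0.0, 1.456]
force: [0.5, -0.6, -0.0]
grip_width: 0.05
finger_force: 0.0
clock: 1.7
position: [0.4391, -0.2112, 0.2483]
tool_rot: [-3.141, 0.0, 1.98]
force: [-0.6, -1.0, -0.4]
grip_width: 0.0497
finger_force: 0.0
clock: 2.2
position: [0.5034, -0.0904, 0.2483]
tool_rot: [-3.141, 0.0, 2.503]
force: [0.0, -0.7, -0.3]
grip_width: 0.0499
finger_force: 0.0
clock: 2.4
position: [0.503, -0.0914, 0.2481]
tool_rot: [-3.141, -0.0, 2.499]
force: [0.1, 0.5, 0.2]
grip_width: 0.05
finger_force: 0.0
```

```bash
python3 -m crank '{"linear":[[0,0,-0.16],[0,0,-0.32],[0,0,-0.48],[0,0,-0.64],[0,0,-0.652]],"delta_rot":[[0,0,0],[0,0,0],[0,0,0],[0,0,0],[0,0,0]],"fingers":[0.165,0.165,0.165,0.165,0.165]}'
python3 - <<'E'
from h import *
from workcell import grab_frame
ims=[]
for n,(x,y,w,h) in dict(scene=(130,70,130,135),top=(325,165,120,125)).items():
    f=grab_frame(n); ims.append(cv2.resize(f["image"][y:y+h,x:x+w,::-1],(395,410),interpolation=cv2.INTER_CUBIC))
cv2.imwrite("pics/d1.png",np.hstack(ims))
E
```

```text
clock: 2.9
position: [0.5005, -0.0922, 0.0819]
tool_rot: [-3.138, -0.005, 2.497]
force: [0.2, -0.3, 1.0]
grip_width: 0.0498
finger_force: 0.0
```

View pics/d1.png

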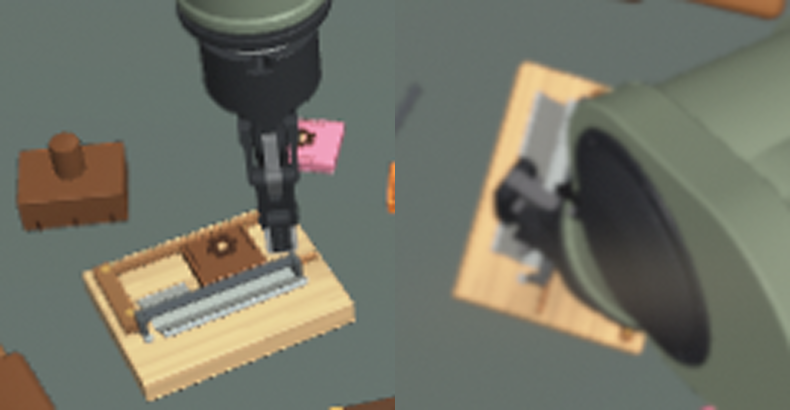

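The finger hangs over the bar at its -x end (tip at about (285,245) in the left half), with the other finger behind the tile, as planned. Now I'll descend onto the bar.

```bash
python3 -m crank '{"linear":[[0,0,-0.02],[0,0,-0.04],[0,0,-0.06],[0,0,-0.08],[0,0,-0.08]],"delta_rot":[[0,0,0],[0,0,0],[0,0,0],[0,0,0],[0,0,0]],"fingers":[0.165,0.165,0.165,0.165,0.165]}'
python3 -m crank '{"linear":[[0,0,-0.01],[0,0,-0.02],[0,0,-0.03],[0,0,-0.04],[0,0,-0.04]],"delta_rot":[[0,0,0],[0,0,0],[0,0,0],[0,0,0],[0,0,0]],"fingers":[0.165,0.165,0.165,0.165,0.165]}'
```

```text
clock: 3.5
position: [0.5029, -0.0915, 0.0649]
tool_rot: [-3.141, -0.0, 2.499]
force: [0.1, 0.5, 0.7]
grip_width: 0.05
finger_force: 0.0
clock: 4.0
position: [0.5031, -0.0915, 0.0551]
tool_rot: [-3.142, -0.0, 2.499]
force: [0.0, -1.2, 2.2]
grip_width: 0.0495
finger_force: 1.0
```

```bash
for i in 1 2 ; do python3 -m crank '{"linear":[[0,0,-0.01],[0,0,-0.02],[0,0,-0.03],[0,0,-0.03]],"delta_rot":[[0,0,0],[0,0,0],[0,0,0],[0,0,0]],"fingers":[0.165,0.165,0.165,0.165]}' | egrep 'pos|force|wid'; done
```

```text
position: [0.5032, -0.0914, 0.0476]
force: [0.8, 0.5, 3.7]
grip_width: 0.0499
finger_force: 1.8
position: [0.5032, -0.0917, 0.0402]
force: [-1.2, -0.1, 6.3]
grip_width: 0.0497
finger_force: 3.3
```

```bash
python3 -m crank '{"linear":[[0,0,-0.005],[0,0,-0.01],[0,0,-0.015],[0,0,-0.015]],"delta_rot":[[0,0,0],[0,0,0],[0,0,0],[0,0,0]],"fingers":[0.165,0.165,0.165,0.165]}' | egrep 'pos|force|wid'
python3 - <<'E'
from h import *
from workcell import grab_frame
f=grab_frame("scene"); cv2.imwrite("pics/d2.png",cv2.resize(f["image"][110:210,145:260,::-1],None,fx=6,fy=6,interpolation=cv2.INTER_CUBIC))
E
```

```text
position: [0.5034, -0.092, 0.0372]
force: [-4.4, -2.7, 22.6]
grip_width: 0.0498
finger_force: 11.3
```

View pics/d2.png

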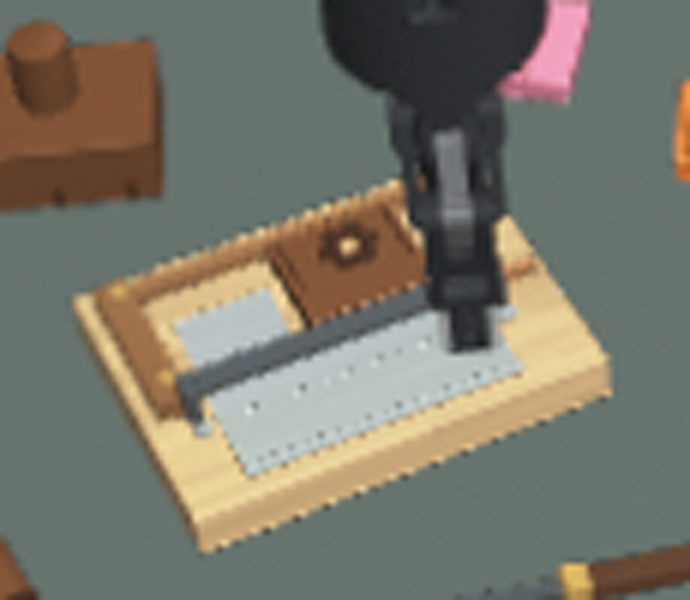

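The bar is level at its stop (mid bar at about (340,365)) and the jaw has lifted. I'll ease the pressure slightly and start pushing along board +x.

```bash
python3 -m crank '{"linear":[[0,0,0.002],[0,0,0.003]],"delta_rot":[[0,0,0],[0,0,0]],"fingers":[0.165,0.165]}' | egrep 'pos|force|wid'
python3 -m crank '{"linear":[[0.0115,-0.0035,0],[0.023,-0.007,0],[0.0345,-0.0104,0],[0.046,-0.0139,0],[0.0575,-0.0173,0]],"delta_rot":[[0,0,0],[0,0,0],[0,0,0],[0,0,0],[0,0,0]],"fingers":[0.165,0.165,0.165,0.165,0.165]}' | egrep 'pos|force|wid'
```

```text
position: [0.5032, -0.0921, 0.0378]
force: [-1.6, -3.3, 10.8]
grip_width: 0.0498
finger_force: 5.2
position: [0.5164, -0.0957, 0.0375]
force: [-13.1, 3.0, 20.6]
grip_width: 0.0496
finger_force: 10.1
```

```bash
python3 -m crank '{"linear":[[0.0115,-0.0035,0.003],[0.023,-0.007,0.003],[0.0345,-0.0104,0.003],[0.046,-0.0139,0.003],[0.0575,-0.0173,0.003]],"delta_rot":[[0,0,0],[0,0,0],[0,0,0],[0,0,0],[0,0,0]],"fingers":[0.165,0.165,0.165,0.165,0.165]}' | egrep 'pos|force|wid'
python3 - <<'E'
from h import *
from workcell import grab_frame
f=grab_frame("scene"); cv2.imwrite("pics/d3.png",cv2.resize(f["image"][110:210,145:260,::-1],None,fx=6,fy=6,interpolation=cv2.INTER_CUBIC))
E
```

```text
position: [0.5311, -0.1001, 0.038]
force: [-5.6, 0.3, 9.0]
grip_width: 0.0494
finger_force: 4.6
```

View pics/d3.png

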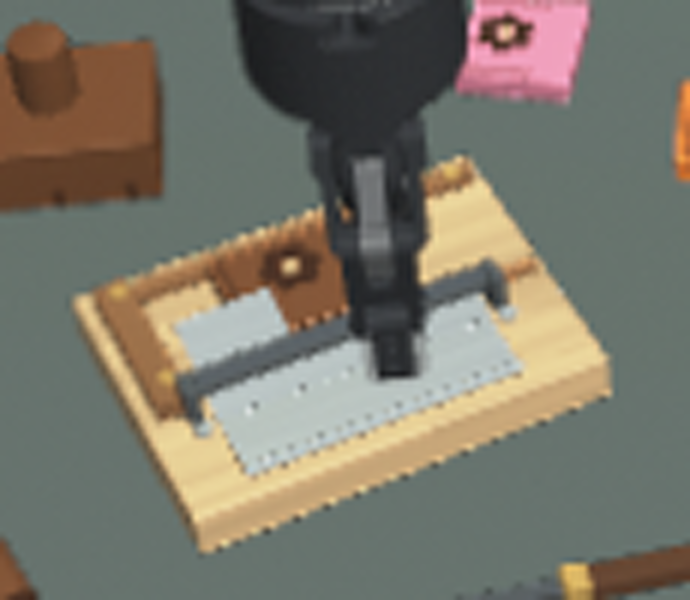

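The tile is going under the jaw straight (its flower moved from (348,245) to (290,265), about 24 mm). I'll continue.

```bash
python3 -m crank '{"linear":[[0.0115,-0.0035,0],[0.023,-0.007,0],[0.0345,-0.0104,0],[0.046,-0.0139,0],[0.0575,-0.0173,0]],"delta_rot":[[0,0,0],[0,0,0],[0,0,0],[0,0,0],[0,0,0]],"fingers":[0.165,0.165,0.165,0.165,0.165]}' | egrep 'pos|force|wid'
python3 -m crank '{"linear":[[0.008,-0.0024,0],[0.016,-0.0048,0],[0.023,-0.007,0],[0.023,-0.007,0]],"delta_rot":[[0,0,0],[0,0,0],[0,0,0],[0,0,0]],"fingers":[0.165,0.165,0.165,0.165]}' | egrep 'pos|force|wid'
```

```text
position: [0.5454, -0.1044, 0.038]
force: [-7.1, 1.7, 9.9]
grip_width: 0.0501
finger_force: 5.0
position: [0.5515, -0.1061, 0.038]
force: [-4.4, 0.3, 8.5]
grip_width: 0.0497
finger_force: 4.4
```

```bash
for i in 1 2; do python3 -m crank '{"linear":[[0.004,-0.0012,0],[0.0077,-0.0023,0],[0.0077,-0.0023,0]],"delta_rot":[[0,0,0],[0,0,0],[0,0,0]],"fingers":[0.165,0.165,0.165]}' | egrep 'pos|force|wid'; done
```

```text
position: [0.5531, -0.1067, 0.038]
force: [-5.5, 1.6, 9.9]
grip_width: 0.05
finger_force: 4.7
position: [0.5551, -0.1073, 0.038]
force: [-5.7, 1.1, 9.4]
grip_width: 0.0495
finger_force: 4.7
```

```bash
for i in 1 2; do python3 -m crank '{"linear":[[0.004,-0.0012,0],[0.0058,-0.0017,0],[0.0058,-0.0017,0]],"delta_rot":[[0,0,0],[0,0,0],[0,0,0]],"fingers":[0.165,0.165,0.165]}' | egrep 'pos|force|wid'; done
python3 - <<'E'
from h import *
from workcell import grab_frame
f=grab_frame("scene"); cv2.imwrite("pics/d4.png",cv2.resize(f["image"][110:210,145:260,::-1],None,fx=6,fy=6,interpolation=cv2.INTER_CUBIC))
E
```

```text
position: [0.5565, -0.1077, 0.038]
force: [-5.7, 1.6, 8.7]
grip_width: 0.0497
finger_force: 4.8
position: [0.5572, -0.108, 0.038]
force: [-11.5, 1.6, 13.3]
grip_width: 0.0502
finger_force: 8.7
```

View pics/d4.png

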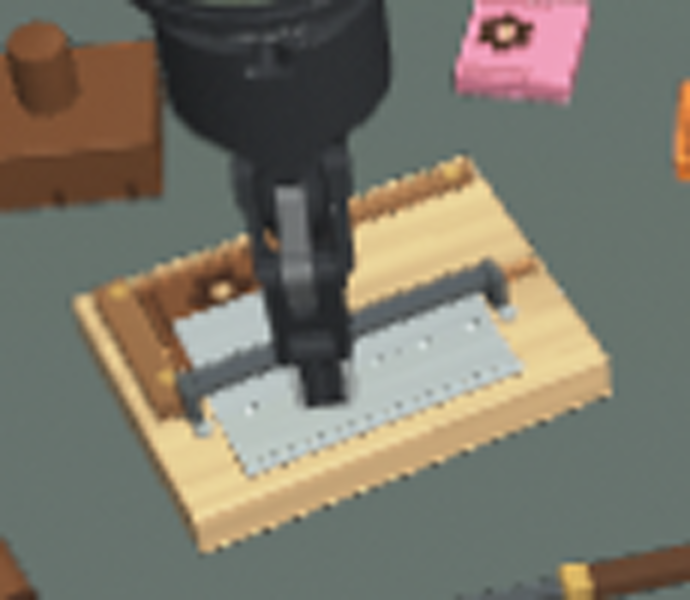

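The tile is against the end stop: the flower is at (220,290), the leading edge meets the stop bar, and the push force jumped while travel stalled. I'll nudge once more to confirm, back off 3 mm with the bar still held so that raising won't drag the tile, then raise.

```bash
python3 -m crank '{"linear":[[0.003,-0.0009,0],[0.003,-0.0009,0],[-0.004,0.0012,0],[-0.012,0.0036,0],[-0.012,0.0036,0]],"delta_rot":[[0,0,0],[0,0,0],[0,0,0],[0,0,0],[0,0,0]],"fingers":[0.165,0.165,0.165,0.165,0.165]}' | egrep 'pos|force|wid'
python3 -m crank '{"linear":[[0,0,0.02],[0,0,0.04],[0,0,0.06],[0,0,0.08],[0,0,0.1]],"delta_rot":[[0,0,0],[0,0,0],[0,0,0],[0,0,0],[0,0,0]],"fingers":[0.165,0.165,0.165,0.165,0.165]}' | egrep 'pos|force|wid'
python3 -m crank '{"linear":[[0,0,0.1],[0,0,0.25],[0,0,0.4],[0,0,0.5],[0,0,0.6]],"delta_rot":[[0,0,0],[0,0,0],[0,0,0],[0,0,0],[0,0,0]],"fingers":[0.165,0.165,0.165,0.165,0.165]}' | egrep 'pos|force|wid'
python3 -m crank '{"linear":[[-0.2,-0.1,0],[-0.4,-0.2,0],[-0.4,-0.4,0.1],[-0.4,-0.6,0.1],[-0.4,-0.8,0.1]],"delta_rot":[[0,0,0],[0,0,0],[0,0,0],[0,0,0],[0,0,0]],"fingers":[0.165,0.165,0.165,0.165,0.165]}' | egrep 'pos|force|wid'
python3 - <<'E'
from h import *
from workcell import grab_frame
p=np.load("board.npy");s=grab_frame("scene");f=grab_frame("top")
a=cv2.resize(s["image"][120:210,145:260,::-1],(400,313),interpolation=cv2.INTER_CUBIC)
b=cv2.resize(f["image"][175:280,335:425,::-1],(360,420),interpolation=cv2.INTER_CUBIC)
c=np.zeros((420,760,3),np.uint8);c[:313,:400]=a;c[:,400:]=b;cv2.imwrite("pics/e1.png",c)
E
```

```text
position: [0.5563, -0.1075, 0.0385]
force: [2.3, -0.2, 8.0]
grip_width: 0.0497
finger_force: 3.9
position: [0.5556, -0.1074, 0.0634]
force: [-0.6, -0.2, 0.2]
grip_width: 0.05
finger_force: 0.0
position: [0.5556, -0.1074, 0.2147]
force: [-0.4, -0.1, -0.3]
grip_width: 0.0499
finger_force: 0.0
position: [0.4552, -0.2988, 0.2394]
force: [1.5, 1.0, -0.2]
grip_width: 0.0496
finger_force: 0.0
```

View pics/e1.png

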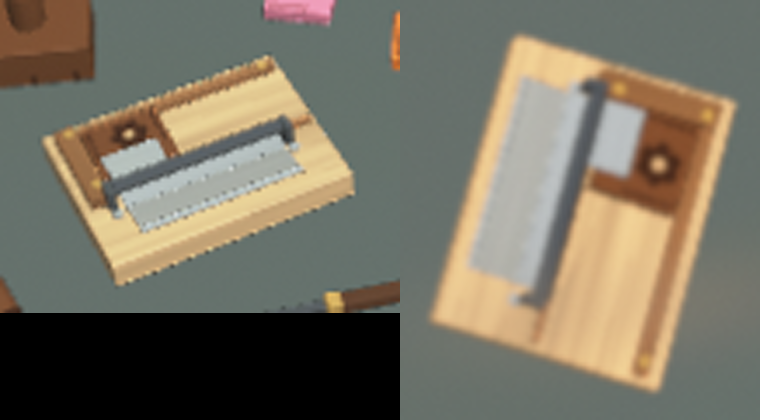

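The tile sits square against the stop with the jaw closed on it, and the arm is clear. I'm handing it in.

```bash
python3 -m crank '{"linear":[[0,0,0],[0,0,0],[0,0,0]],"delta_rot":[[0,0,0],[0,0,0],[0,0,0]],"fingers":[0.165,0.165,0.165]}' | head -1; python3 -c "
from workcell import bot
print(bot.job_done())"
```

```text
clock: 11.05
the job is handed in; nothing more can be done
None
```

I handed the job in at about 11 s: in the last picture the teak tile is home against the end stop with the clip's jaw closed on it, and the arm is clear; the hand-in returned no verdict, and I didn't measure the tile's final position or re-check the bystanders.

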